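# Load the pressing board with its ring weights

## Task

The booklet under the wooden pressing board needs its weights. Put the wide steel ring down over the board's post until it lies flat on the board, then put the narrow steel ring down the same post until it lies flat on the wide one. Lower them gently rather than dropping them down the post, and leave the wooden knobbed weight where it is.

Things in the scene. Friction and masses are not known exactly. Their poses are not given: they have to be found in the camera images.
- press: Fixed, immovable press: a dark booklet 121 x 92 x 15 mm lying on the table under a wooden board 136 (x) x 106 (y) x 12 mm, with an upright steel post of 12 mm diameter at the board's centre. Origin on the table surface under the post's axis, z up. Board top at z = 27 mm; the post stands 50 mm above the board, its tapered tip at z = 77 mm.
- wide_ring: Wide plain grey steel ring lying flat on the table: outer diameter 62 mm, hole 32 mm right through, 22 mm high, about 0.36 kg. Origin at the centre of its underside, z along its axis, up. Can be gripped across the outside from above.
- narrow_ring: Narrow plain grey steel ring lying flat on the table: outer diameter 44 mm, hole 32 mm right through, 22 mm high, about 0.13 kg. Origin at the centre of its underside, z along its axis, up. Can be gripped across the outside from above.
- knob_weight: Loose pale turned-wood weight, a round foot 52 mm across with a knob, 46 mm high in all, standing near the rings; not needed. Origin at the centre of its underside.
There are look-alikes about, which are no part of the job. Leave any blue look-alike of the narrow_ring alone.

How it is judged:
On the way, in this order (a step that is already met when the one before it is completed fails the run):
1. the wide ring lies home on the board, round the post (horizontal distance between wide_ring and press below 0.0125 m and z of wide_ring in the frame of press between 0.023 and 0.031 m and angle between the z axis of wide_ring and the z axis of press, either way round below 0.15 rad), for 0.2 s.
2. the narrow ring lies home on the wide ring, round the post (all of step 1 and horizontal distance between narrow_ring and press below 0.0125 m and z of narrow_ring in the frame of press between 0.045 and 0.053 m and angle between the z axis of narrow_ring and the z axis of press, either way round below 0.15 rad), for 0.2 s.
At the end, for the whole second after the job is handed in: Both rings are round the post (centres within 12.5 mm of its axis), flat within 0.15 rad and at rest: the wide ring's underside on the board (27 mm above the table, within 4 mm), the narrow ring's underside on the wide ring (49 mm, within 4 mm) (all of step 2 and linear speed of each of wide_ring, narrow_ring below 0.02 m/s); the robot touches nothing.
It fails at once if a ring is dropped down the post (moves faster than 0.5 m/s while round it, as after a fall of about 13 mm) ((horizontal distance between wide_ring and press below 0.0125 m and height (world z) of wide_ring below 0.077 m and linear speed of wide_ring above 0.5 m/s) or (horizontal distance between narrow_ring and press below 0.0125 m and height (world z) of narrow_ring below 0.077 m and linear speed of narrow_ring above 0.5 m/s)).
It fails at once if the wooden knobbed weight is moved more than 30 mm (distance of knob_weight from where it was at the start of the episode above 0.03 m).
It also fails if it takes over 64 s, if anything falls off the work surface, if the arm or the gripper's body presses on something with over 40 N, if the wrist force passes 120 N, or if a joint passes its speed limit or range.

## Robot

A 7-joint arm with a two-finger parallel gripper is mounted at the origin on the work surface; the furniture and walls round the work are solid. World frame = base frame: x ahead of the robot, y to its left, z up, the work surface at z = 0. Lengths are in m, angles in rad, forces in N, time in s.
With the tool pointing down it reaches from about 0.425 to 0.875 m from the base axis. Payload 8.4 kg.
Tool frame: the origin (TCP) lies at the very end of the fingers, on their centre line; the grasp point (between the pads) lies behind it (grip_point_offset is the z of the grasp point in the tool frame, in m); z points along the fingers, y is the line along which they close (so a half turn about z gives the same grasp; the last joint's range is limited). The gripper opens to 87 mm and grips with 3 to 60 N. Pads are 19 mm wide; open, the fingers measure 117 mm over their backs; the gripper's body (75 mm by 190 mm) begins 51 mm behind the grasp point.
Start: joints at [-1.206, 0.333, 0.04, 1.465, -0.013, 1.343, -0.059], TCP at [0.291, 0.581, 0.223] pointing down, gripper open.
Joint ranges: [-2.58, 2.58], [-0.38, 2.09], [-1.3, 1.39], [0.25, 2.4], [-1.5, 4.64], [0.08, 2.09], [-2.65, 2.65]. Speed limits (rad/s): [2.22, 2.22, 2.79, 2.79, 3.14, 3.14, 3.14].

## Interface

Orientations are given as a 3x3 rotation matrix whose columns are the frame's x, y, z axes.
In Python, from rig import * gives the robot as it stands.
- The arm moves only by the tool servo_tool, never from a script. Its argument "steps" is a list of rows, each a list of 7 numbers: the shift along the tool's x, y, z in m, then the turn, a rotation vector about the tool's x, y, z in degrees, then the opening, from 0 (shut) to 1 (fully open). In form: [[dx, dy, dz, rx, ry, rz, hand], ...]. A call has exactly 10 rows; each row shifts and turns the commanded pose from where the row before left it, along the tool's axes as they then stand; what a row does not reach is not made up. A row lasts 1/10 s, in which the tool goes at most 50 mm and 8.59 degrees, less where a joint would pass 70% of its speed; a pose out of reach is approached as far as the arm can. A call with a gripper value outside its range is refused whole. The fingers move at their own pace and stop on an object; the grip force is fixed at half the most. Time passes only in rows, so rows that do not move let the fingers close, or fill a call up. It gives the time, the measured TCP pose, the force, the opening and the grip force at its end, in the units of the state.
- sense(): the state, without advancing time (a new reading comes with each control period).
- read_camera(name): name is "scene" or "top" or "wrist"; returns the picture (384x512x3 uint8, red, green, blue); there is no depth.
- camera_params(name): a dict with "fovy" (degrees; the focal length in pixels is half the picture's height over the tangent of half this angle, whatever the lens; pixels are square), "cx", "cy" (the principal point, pixels), "eye" and "attitude" of the camera in the world. Camera axes: x right, y up, looking along -z (the intrinsics and any distortion apply to the point x, -y, -z); pixel columns grow to the right and rows downward; lengths in m; the calibration is good to about 2 mm. A picture is of the moment at which its call begins: read the wrist's pose just before it. camera_params takes no time and is no camera call; for the wrist camera it gives the pose at the moment of the call.
- job_done(): hands the job in; it is judged then, once.
The state is a dict: "time_s": time; "joint_positions": joint angles; "dq": joint speeds; "tau": joint torques, N m; "ee_pos": TCP position; "ee_rot": TCP orientation; "contact_force": force on the tool from outside, world axes, zero at the start; "ft_torque": the same for the moment, N m; "opening": finger opening in m; "gripper_force": force on a finger pad.
Only numpy, scipy, OpenCV 4.12 (cv2) and the standard library are available. Lean on these libraries where they do the work, as an engineer would, in place of code of your own. Each camera call takes 0.05 s, during which the arm holds its last target. There are 200 camera calls.

## Working session

There is one attempt and no reset: what is moved stays moved. The work goes in short steps, Python scripts to look and compute and a tool call to move; the robot and the scene stay as the last step left them, time stands still between calls to the robot, and variables do not carry over. Pictures are saved under pics/ and viewed, at most 10 in all, crops included, and the job is handed in when it is done.

Besides the shell and the picture viewer there is one more tool, called as a command line: name --pt "numbers of a row" for each row, then --argument value for the rest. servo_tool: Moves the arm, as the interface text tells. Its arguments: {"type":"object","properties":{"steps":{"type":"array"}},"required":["steps"]}

```bash
ls; mkdir -p pics
python3 - <<'E'
from rig import *
import cv2
s=sense();print(s)
for n in ["scene","top","wrist"]:
    print(n,camera_params(n))
    cv2.imwrite(f"pics/{n}0.png",cv2.cvtColor(read_camera(n),cv2.COLOR_RGB2BGR))
E
```

```text
pics
{'time_s': 0.0, 'joint_positions': array([-1.206211  ,  0.33389275,  0.03986109,  1.46629092, -0.01337566,
        1.3432685 , -0.0584934 ]), 'dq': array([-0.00127021, -0.00078167,  0.00238975,  0.00108723, -0.00197541,
        0.00131982, -0.00038056]), 'tau': array([-9.51034281e-05, -6.56369448e+01,  1.33539174e+00, -4.03789866e+01,
       -5.96966338e-02,  4.54038265e-02,  1.97026020e-04]), 'ee_pos': array([0.29058703, 0.58090564, 0.22166121]), 'ee_rot': array([[-8.94368602e-01,  4.47330356e-01, -5.96891587e-04],
       [ 4.47330736e-01,  8.94367390e-01, -1.47805426e-03],
       [-1.27338169e-04, -1.58893328e-03, -9.99998730e-01]]), 'contact_force': array([-0.16921642,  0.17222111,  1.10275216]), 'ft_torque': array([0.01434043, 0.01268457, 0.04820429]), 'gripper_force': 0.0, 'opening': 0.0867830968460574}
scene {'fovy': 51.94912131272023, 'cx': 264.4160553805226, 'cy': 193.0943644784217, 'eye': array([ 0.19394237, -0.74736896,  0.56120951]), 'attitude': array([[ 0.92075052,  0.19969334, -0.33517318],
       [-0.38947792,  0.52093146, -0.75956393],
       [ 0.0229224 ,  0.82991143,  0.55742405]])}
top {'fovy': 43.40864683407558, 'cx': 260.28424647177707, 'cy': 197.3627495187004, 'eye': array([ 0.33859376, -0.04580376,  1.13935294]), 'attitude': array([[ 0.00591461,  0.98582328, -0.16768267],
       [-0.99993651,  0.00422224, -0.01044741],
       [-0.00959131,  0.16773382,  0.98578566]])}
wrist {'fovy': 69.47849654820337, 'cx': 253.13042602890894, 'cy': 191.46674817166056, 'eye': array([0.21506522, 0.61910221, 0.38485355]), 'attitude': array([[ 0.44719359, -0.85177718, -0.27293503],
       [ 0.89443608,  0.4253826 ,  0.13796281],
       [-0.00141176, -0.30581902,  0.95208862]])}
```

View pics/top0.png

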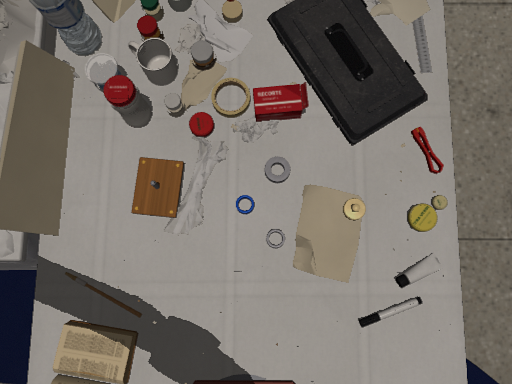

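View pics/scene0.png

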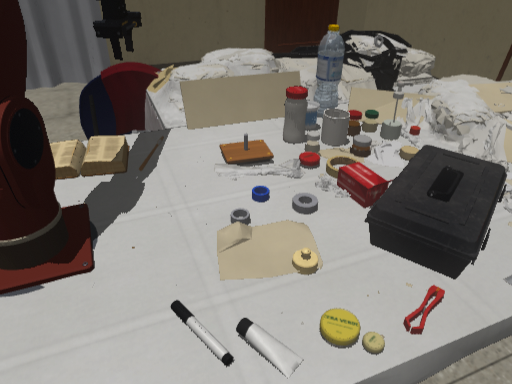

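The top picture shows the wide ring at (277,169), the narrow one at (275,238), the blue one at (245,204), the knob at (353,208), and the post on the board at about (155,184). The scene view agrees with this.

```bash
cat > h.py <<'E'
from rig import *
import cv2, numpy as np
def ray(n,uv,z,p=None):
    p=p or camera_params(n); f=192/np.tan(np.radians(p["fovy"]/2))
    d=p["attitude"]@np.array([(uv[0]-p["cx"])/f,-(uv[1]-p["cy"])/f,-1]); e=p["eye"]
    return e+d*(z-e[2])/d[2]
def proj(n,X,p=None):
    p=p or camera_params(n); f=192/np.tan(np.radians(p["fovy"]/2))
    c=p["attitude"].T@(np.array(X)-p["eye"]); return np.array([p["cx"]-f*c[0]/c[2],p["cy"]+f*c[1]/c[2]])
E
python3 - <<'E'
from h import *
for k,uv,z in [("wide",(277,169),.022),("narrow",(275,238),.022),("blue",(245,204),.022),("knob",(353,208),.046),("board c",(158.5,187.5),.027),("post tip",(155,184),.077)]:
    P=ray("top",uv,z);print(k,P.round(4),"r",np.hypot(*P[:2]).round(3),"scene px",proj("scene",P).round(0))
for c in [(140,157),(184,160),(178,217),(132,213)]: print(ray("top",c,.027).round(3))
print(camera_params("wrist").keys())
im=cv2.imread("pics/top0.png"); cr=im[130:260,120:300]; cv2.imwrite("pics/c.png",cv2.resize(cr,None,fx=4.4,fy=4.4,interpolation=cv2.INTER_CUBIC))
E
```

```text
wide [ 0.5971 -0.0732  0.022 ] r 0.602 scene px [304. 200.]
narrow [ 0.4333 -0.0686  0.022 ] r 0.439 scene px [240. 213.]
blue [0.5127 0.0018 0.022 ] r 0.513 scene px [260. 191.]
knob [ 0.5008 -0.2464  0.046 ] r 0.558 scene px [303. 247.]
board c [0.5503 0.2056 0.027 ] r 0.587 scene px [245. 150.]
post tip [0.5488 0.2025 0.077 ] r 0.585 scene px [245. 135.]
[0.624 0.253 0.027]
[0.617 0.148 0.027]
[0.481 0.157 0.027]
[0.49  0.265 0.027]
dict_keys(['fovy', 'cx', 'cy', 'eye', 'attitude'])
```

View pics/c.png

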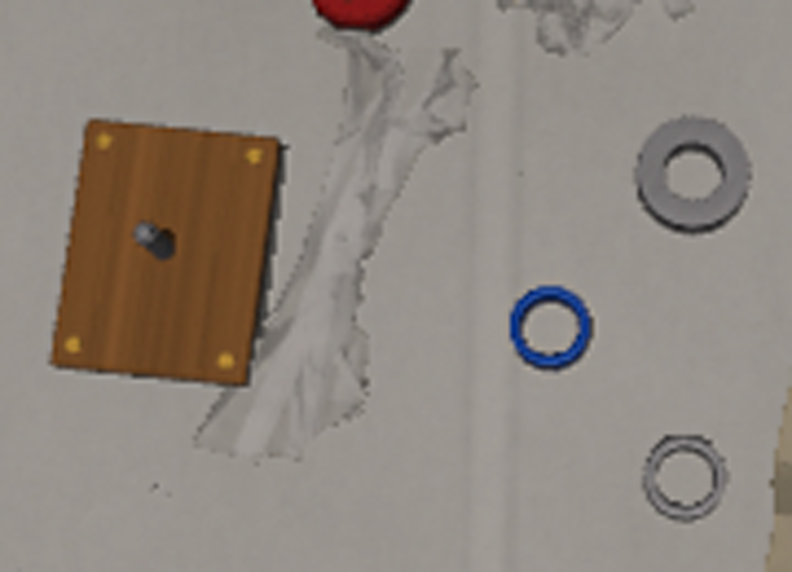

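The crop shows the wide ring's top face at about (277.5,169.3), the narrow ring at (275.7,238.4), the post tip at about (152.9,182.2), and the four board corners. I'll work out refined positions and the first move.

Run:
```python
from h import *
px=lambda a:(120+(a[0]+.5)/4.4-.5,130+(a[1]+.5)/4.4-.5)
def show(k,a,z): P=ray("top",px(a),z);print(k,P.round(4));return P
w=show("wide",(693,172),.022);n=show("narrow",(685,475),.022);t=show("tip",(145,230),.077)
C=[ray("top",px(a),.027)[:2] for a in [(90,120),(280,138),(247,384),(50,364)]]
print(np.mean(C,0),[np.linalg.norm(C[i]-C[i-1]).round(4) for i in range(4)])
# post base crop
show("base",(166,248),.027)
s=sense();R=s["ee_rot"];
print("yaw tool y",np.degrees(np.arctan2(R[1,1],R[0,1])))
print((R.T@(np.array([*w[:2],.15])-s["ee_pos"])).round(4))
```

```text
wide [ 0.5978 -0.0735  0.022 ]
narrow [ 0.4343 -0.0693  0.022 ]
tip [0.5536 0.2082 0.077 ]
[0.55270484 0.20795679] [np.float64(0.134), np.float64(0.1037), np.float64(0.1344), np.float64(0.1055)]
base [0.5539 0.2084 0.027 ]
yaw tool y 63.42194604154617
[-0.5675 -0.4478  0.0725]
```

servo_tool --pt "-0.0284 -0.0224 0.0036 0 0 0 1" --pt "-0.0284 -0.0224 0.0036 0 0 0 1" --pt "-0.0284 -0.0224 0.0036 0 0 0 1" --pt "-0.0284 -0.0224 0.0036 0 0 0 1" --pt "-0.0284 -0.0224 0.0036 0 0 0 1" --pt "-0.0284 -0.0224 0.0036 0 0 0 1" --pt "-0.0284 -0.0224 0.0036 0 0 0 1" --pt "-0.0284 -0.0224 0.0036 0 0 0 1" --pt "-0.0284 -0.0224 0.0036 0 0 0 1" --pt "-0.0284 -0.0224 0.0036 0 0 0 1"

```text
time_s: 1.15
ee_pos: [0.4449, 0.2524, 0.1863]
ee_rot: [[-0.894, 0.447, -0.0], [0.447, 0.894, -0.0], [0.0, -0.0, -1.0]]
contact_force: [-0.4, 0.3, 1.1]
opening: 0.0872
gripper_force: 0.0
```

servo_tool --pt "-0.0284 -0.0224 0.0036 0 0 0 1" --pt "-0.0284 -0.0224 0.0036 0 0 0 1" --pt "-0.0284 -0.0224 0.0036 0 0 0 1" --pt "-0.0284 -0.0224 0.0036 0 0 0 1" --pt "-0.0284 -0.0224 0.0036 0 0 0 1" --pt "-0.0284 -0.0224 0.0036 0 0 0 1" --pt "-0.0284 -0.0224 0.0036 0 0 0 1" --pt "-0.0284 -0.0224 0.0036 0 0 0 1" --pt "-0.0284 -0.0224 0.0036 0 0 0 1" --pt "-0.0284 -0.0224 0.0036 0 0 0 1"

```text
time_s: 2.15
ee_pos: [0.5987, -0.0747, 0.1503]
ee_rot: [[-0.894, 0.447, -0.0], [0.447, 0.894, 0.0], [0.0, -0.0, -1.0]]
contact_force: [1.0, 0.4, 0.4]
opening: 0.0871
gripper_force: 0.0
```

Run:
```python
from h import *
import rig; print([k for k in dir(rig) if not k.startswith('_')])
s=sense();p=camera_params("wrist");im=read_camera("wrist")
cv2.imwrite("pics/w1.png",cv2.cvtColor(im,cv2.COLOR_RGB2BGR))
np.save("w1.npy",p,allow_pickle=True)
print(s["time_s"],s["ee_pos"],s["ee_rot"].round(4),s["joint_positions"])
for c in [(.5978,-.0735),(.4343,-.0693)]:print(proj("wrist",(*c,.022),p))
```

```text
['Unreachable', 'camera_params', 'grip_point_offset', 'job_done', 'read_camera', 'sense']
2.15 [ 0.59869758 -0.07472638  0.15027278] [[-8.945e-01  4.471e-01 -2.000e-04]
 [ 4.471e-01  8.945e-01  1.000e-04]
 [ 2.000e-04 -0.000e+00 -1.000e+00]] [-0.37998929  0.30987586  0.52495454  1.69789023 -0.16619021  1.17851633
  1.29539647]
[253.66112051 182.5416333 ]
[179.26210209  29.37475783]
```

View pics/w1.png

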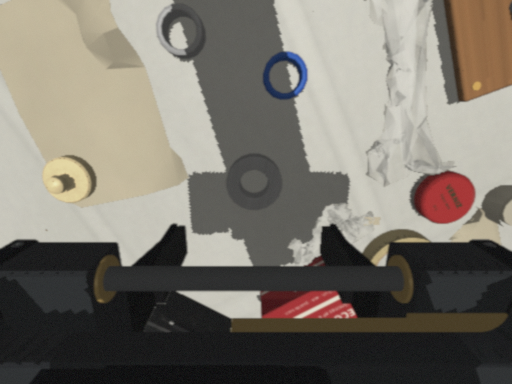

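The wrist view shows the wide ring at (254,181), where (253.7,182.5) was predicted. The narrow ring is near (180,30), also as predicted, so I'll descend and grip.

servo_tool --pt "0.0013 0.0007 0.02 0 0 0 1" --pt "0 0 0.02 0 0 0 1" --pt "0 0 0.02 0 0 0 1" --pt "0 0 0.02 0 0 0 1" --pt "0 0 0.02 0 0 0 1" --pt "0 0 0.02 0 0 0 1" --pt "0 0 0.012 0 0 0 1" --pt "0 0 0.008 0 0 0 1" --pt "0 0 0.005 0 0 0 1" --pt "0 0 0 0 0 0 1"

```text
time_s: 3.2
ee_pos: [0.5974, -0.0723, 0.0054]
ee_rot: [[-0.894, 0.447, -0.0], [0.447, 0.894, -0.0], [0.0, -0.0, -1.0]]
contact_force: [-0.5, -0.0, 1.2]
opening: 0.0874
gripper_force: 0.0
```

servo_tool --pt "0 0 0 0 0 0 0.5" --pt "0 0 0 0 0 0 0.5" --pt "0 0 0 0 0 0 0.5" --pt "0 0 0 0 0 0 0.5" --pt "0 0 0 0 0 0 0.5" --pt "0 0 0 0 0 0 0.5" --pt "0 0 0 0 0 0 0.5" --pt "0 0 0 0 0 0 0.5" --pt "0 0 0 0 0 0 0.5" --pt "0 0 0 0 0 0 0.5"

```text
time_s: 4.2
ee_pos: [0.5977, -0.0724, 0.0059]
ee_rot: [[-0.894, 0.447, 0.0], [0.447, 0.894, -0.0], [-0.0, 0.0, -1.0]]
contact_force: [-1.6, 0.0, 5.9]
opening: 0.0614
gripper_force: 30.0
```

Run:
```python
from h import *
import rig; print(rig.grip_point_offset)
s=sense();print(s)
```

```text
-0.0187
{'time_s': 4.2, 'joint_positions': array([-0.3324238 ,  0.47277716,  0.47138618,  1.81931436, -0.26467666,
        0.91155137,  1.36490803]), 'dq': array([-1.31786917e-03, -1.73331558e-03,  4.66853645e-04,  1.56998314e-04,
        2.89988263e-04, -1.02892871e-05, -1.72766085e-03]), 'tau': array([-2.88063269e-01, -5.88359463e+01,  8.47603530e+00, -3.05321610e+01,
       -2.14252188e-01, -4.40123063e-01,  4.36358317e-02]), 'ee_pos': array([ 0.59768141, -0.07238938,  0.00591201]), 'ee_rot': array([[-8.94311046e-01,  4.47445650e-01,  3.78765491e-04],
       [ 4.47445667e-01,  8.94311116e-01, -4.40821804e-05],
       [-3.58458569e-04,  1.30053797e-04, -9.99999927e-01]]), 'contact_force': array([-1.58617439,  0.01332518,  5.8781175 ]), 'ft_torque': array([-0.13735548,  0.36557345, -0.02503922]), 'gripper_force': 30.000920835882425, 'opening': 0.06143241013205664}
```

servo_tool --pt "0 0 -0.005 0 0 0 0.5" --pt "0 0 -0.01 0 0 0 0.5" --pt "0 0 -0.015 0 0 0 0.5" --pt "0 0 -0.015 0 0 0 0.5" --pt "0 0 -0.015 0 0 0 0.5" --pt "0 0 -0.015 0 0 0 0.5" --pt "0 0 -0.015 0 0 0 0.5" --pt "0 0 -0.015 0 0 0 0.5" --pt "0 0 -0.01 0 0 0 0.5" --pt "0 0 0 0 0 0 0.5"

```text
time_s: 5.2
ee_pos: [0.5984, -0.0724, 0.1224]
ee_rot: [[-0.894, 0.447, 0.003], [0.447, 0.894, 0.0], [-0.002, 0.001, -1.0]]
contact_force: [0.1, -1.1, -2.5]
opening: 0.0613
gripper_force: 30.0
```

Run:
```python
from h import *
s=sense();p=camera_params("wrist");im=read_camera("wrist")
cv2.imwrite("pics/w2.png",cv2.cvtColor(im,cv2.COLOR_RGB2BGR))
print(s["ee_pos"],s["contact_force"],s["opening"]);R=s["ee_rot"]
x=s["ee_pos"]
for dz in(.016,-.006):print(dz,proj("wrist",x+[0,0,dz],p))
print((R.T@(np.array([.5533,.2080,.13])-x)).round(4))
```

```text
[ 0.59843971 -0.07235563  0.12235382] [ 0.14337484 -1.11902712 -2.45464608] 0.06132521732222295
0.016 [252.9843571  250.90602292]
-0.006 [252.95764303 234.21374788]
[ 0.1658  0.2305 -0.0077]
```

View pics/w2.png

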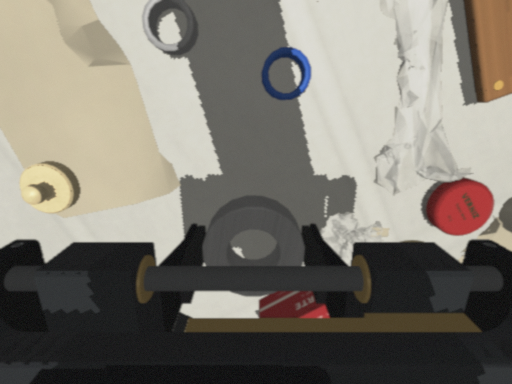

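The ring is held between the fingers. Its outline spans about rows 196–293 and columns 204–303. I'll compare that with the ring model.

Run:
```python
from h import *
s=sense();p=camera_params("wrist");R=s["ee_rot"];x=s["ee_pos"]
th=np.linspace(0,2*np.pi,100)
for ox in(0,.003,-.003):
  for tilt in (0,.1,-.1):
    o=[]
    for r,z in((.031,.016),(.031,-.006),(.016,.016),(.016,-.006)):
      T=np.array([[np.cos(tilt),0,np.sin(tilt)],[0,1,0],[-np.sin(tilt),0,np.cos(tilt)]])
      L=np.c_[r*np.cos(th),r*np.sin(th),0*th-z]@T.T+[ox,0,0]
      q=np.array([proj("wrist",x+R@l,p) for l in L]); o+=[q.min(0).round(0).tolist(),q.max(0).round(0).tolist()]
    print(ox,tilt,o)
im=cv2.imread("pics/w2.png"); print(im[185:300:3,253].mean(1).astype(int))
```

```text
0 0 [[201.0, 202.0], [305.0, 294.0], [207.0, 190.0], [299.0, 274.0], [226.0, 226.0], [280.0, 274.0], [229.0, 212.0], [277.0, 255.0]]
0 0.1 [[201.0, 207.0], [305.0, 293.0], [207.0, 191.0], [299.0, 270.0], [226.0, 230.0], [280.0, 274.0], [229.0, 212.0], [277.0, 253.0]]
0 -0.1 [[201.0, 198.0], [305.0, 295.0], [207.0, 190.0], [299.0, 277.0], [226.0, 223.0], [280.0, 273.0], [229.0, 212.0], [277.0, 257.0]]
0.003 0 [[201.0, 197.0], [305.0, 290.0], [207.0, 186.0], [299.0, 270.0], [226.0, 222.0], [280.0, 270.0], [229.0, 208.0], [277.0, 251.0]]
0.003 0.1 [[201.0, 202.0], [305.0, 289.0], [207.0, 187.0], [299.0, 267.0], [226.0, 225.0], [280.0, 270.0], [229.0, 208.0], [277.0, 249.0]]
0.003 -0.1 [[201.0, 193.0], [305.0, 291.0], [207.0, 186.0], [299.0, 273.0], [226.0, 218.0], [280.0, 269.0], [229.0, 208.0], [277.0, 253.0]]
-0.003 0 [[201.0, 207.0], [304.0, 298.0], [207.0, 195.0], [299.0, 277.0], [226.0, 231.0], [279.0, 278.0], [229.0, 216.0], [277.0, 259.0]]
-0.003 0.1 [[202.0, 212.0], [304.0, 297.0], [207.0, 196.0], [299.0, 274.0], [226.0, 235.0], [279.0, 278.0], [229.0, 217.0], [277.0, 257.0]]
-0.003 -0.1 [[201.0, 203.0], [305.0, 299.0], [207.0, 195.0], [299.0, 281.0], [226.0, 228.0], [280.0, 277.0], [229.0, 216.0], [277.0, 261.0]]
[ 97  96  98  95  66  67  68  72  79  78  78  77  78  78  76  94  96  96
  95  96  96  97  96  97  96  70  67  48  45  48  50  50  49  50  49  52
  77 149 204]
```

servo_tool --pt "0.01 0.014 0 0 0 0 0.5" --pt "0.0185 0.0255 0 0 0 0 0.5" --pt "0.0185 0.0255 0 0 0 0 0.5" --pt "0.0185 0.0255 0 0 0 0 0.5" --pt "0.0185 0.0255 0 0 0 0 0.5" --pt "0.0185 0.0255 0 0 0 0 0.5" --pt "0.0185 0.0255 0 0 0 0 0.5" --pt "0.0185 0.0255 0 0 0 0 0.5" --pt "0.0185 0.0255 0 0 0 0 0.5" --pt "0.0095 0.0125 0 0 0 0 0.5"

```text
time_s: 6.25
ee_pos: [0.5493, 0.2121, 0.1195]
ee_rot: [[-0.896, 0.444, -0.002], [0.444, 0.896, 0.0], [0.002, -0.001, -1.0]]
contact_force: [0.3, 0.2, -3.1]
opening: 0.0613
gripper_force: 30.0
```

servo_tool --pt "0 0 0 0 0 0 0.5" --pt "0 0 0 0 0 0 0.5" --pt "0 0 0.005 0 0 0 0.5" --pt "0 0 0.005 0 0 0 0.5" --pt "0 0 0.005 0 0 0 0.5" --pt "0 0 0.005 0 0 0 0.5" --pt "0 0 0 0 0 0 0.5" --pt "0 0 0 0 0 0 0.5" --pt "0 0 0 0 0 0 0.5" --pt "0 0 0 0 0 0 0.5"

```text
time_s: 7.25
ee_pos: [0.551, 0.2089, 0.1008]
ee_rot: [[-0.894, 0.447, 0.0], [0.447, 0.894, 0.0], [-0.0, 0.0, -1.0]]
contact_force: [0.7, 0.8, -4.0]
opening: 0.0614
gripper_force: 30.0
```

Run:
```python
from h import *
s=sense();p=camera_params("wrist");im=read_camera("wrist");im2=read_camera("scene")
b=cv2.resize(im2[60:220,180:360],None,fx=2.4,fy=2.4)
cv2.imwrite("pics/w3.png",cv2.cvtColor(np.hstack([im[:,130:486],b[:384]]),cv2.COLOR_RGB2BGR))
x=s["ee_pos"];print(x,s["contact_force"],s["opening"],(s["ee_rot"].T@(np.array([.5533,.2080,.1])-x)).round(4))
print("tip pred",proj("wrist",(.5533,.2080,.077),p)-[130,0])
```

```text
[0.55096432 0.20892014 0.10081925] [ 0.66973832  0.76565192 -4.03973937] 0.0613708869084656 [-0.0025  0.0002  0.0008]
tip pred [123.25954446 226.36152872]
```

View pics/w3.png

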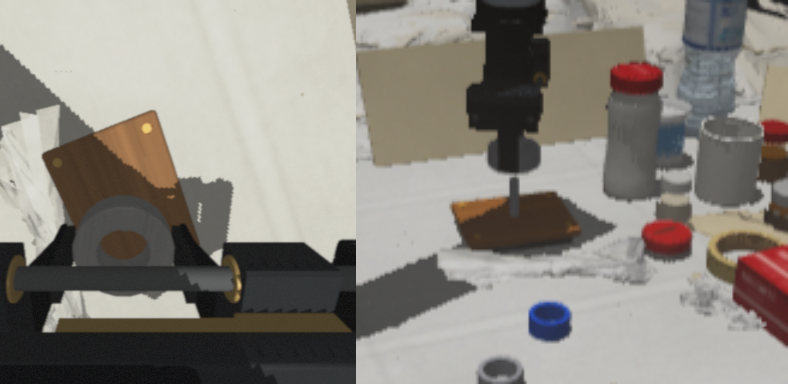

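The ring is directly above the post in the scene view, with the ring at (514,153) and the post at (513,180). In the wrist view the board's wood shows through the hole. Now I'll lower it.

servo_tool --pt "0 0 0.005 0 0 0 0.5" --pt "0 0 0.005 0 0 0 0.5" --pt "0 0 0.005 0 0 0 0.5" --pt "0 0 0.005 0 0 0 0.5" --pt "0 0 0.005 0 0 0 0.5" --pt "0 0 0.005 0 0 0 0.5" --pt "0 0 0.005 0 0 0 0.5" --pt "0 0 0.005 0 0 0 0.5" --pt "0 0 0 0 0 0 0.5" --pt "0 0 0 0 0 0 0.5"

```text
time_s: 8.35
ee_pos: [0.5508, 0.2088, 0.0605]
ee_rot: [[-0.894, 0.447, -0.0], [0.447, 0.894, -0.0], [0.0, -0.0, -1.0]]
contact_force: [0.4, -0.6, -3.0]
opening: 0.0614
gripper_force: 30.0
```

servo_tool --pt "0 0 0.004 0 0 0 0.5" --pt "0 0 0.004 0 0 0 0.5" --pt "0 0 0.004 0 0 0 0.5" --pt "0 0 0.004 0 0 0 0.5" --pt "0 0 0.004 0 0 0 0.5" --pt "0 0 0.003 0 0 0 0.5" --pt "0 0 0.001 0 0 0 0.5" --pt "0 0 0 0 0 0 0.5" --pt "0 0 0 0 0 0 0.5" --pt "0 0 0 0 0 0 0.5"

```text
time_s: 9.35
ee_pos: [0.5509, 0.2089, 0.0368]
ee_rot: [[-0.894, 0.447, 0.0], [0.447, 0.894, 0.0], [-0.0, 0.0, -1.0]]
contact_force: [0.4, -0.4, -3.2]
opening: 0.0615
gripper_force: 30.0
```

servo_tool --pt "0 0 0.001 0 0 0 0.5" --pt "0 0 0.001 0 0 0 0.5" --pt "0 0 0.001 0 0 0 0.5" --pt "0 0 0.0005 0 0 0 0.5" --pt "0 0 0 0 0 0 0.5" --pt "0 0 0 0 0 0 0.5" --pt "0 0 0 0 0 0 0.5" --pt "0 0 0 0 0 0 0.5" --pt "0 0 0 0 0 0 0.5" --pt "0 0 0 0 0 0 0.5"

```text
time_s: 10.35
ee_pos: [0.5508, 0.2088, 0.033]
ee_rot: [[-0.894, 0.447, -0.0], [0.447, 0.894, -0.0], [0.0, -0.0, -1.0]]
contact_force: [-1.2, -0.0, -3.4]
opening: 0.0613
gripper_force: 30.0
```

servo_tool --pt "0 0 0.0005 0 0 0 0.5" --pt "0 0 0.0005 0 0 0 0.5" --pt "0 0 0.0005 0 0 0 0.5" --pt "0 0 0.0005 0 0 0 0.5" --pt "0 0 0 0 0 0 0.5" --pt "0 0 0 0 0 0 0.5" --pt "0 0 0 0 0 0 0.5" --pt "0 0 0 0 0 0 0.5" --pt "0 0 0 0 0 0 0.5" --pt "0 0 0 0 0 0 0.5"

```text
time_s: 11.35
ee_pos: [0.5509, 0.2089, 0.0328]
ee_rot: [[-0.894, 0.448, -0.0], [0.448, 0.894, 0.001], [0.0, 0.001, -1.0]]
contact_force: [-8.2, -3.0, 17.9]
opening: 0.0619
gripper_force: 30.0
```

The force shows the ring on the board, so I'll open and rise.

servo_tool --pt "0 0 0 0 0 0 0.75" --pt "0 0 0 0 0 0 0.8" --pt "0 0 0 0 0 0 0.9" --pt "0 0 0 0 0 0 1" --pt "0 0 0 0 0 0 1" --pt "0 0 0 0 0 0 1" --pt "0 0 -0.005 0 0 0 1" --pt "0 0 -0.01 0 0 0 1" --pt "0 0 -0.02 0 0 0 1" --pt "0 0 -0.02 0 0 0 1"

```text
time_s: 12.35
ee_pos: [0.5508, 0.2087, 0.0873]
ee_rot: [[-0.894, 0.447, 0.0], [0.447, 0.894, -0.0], [-0.0, -0.0, -1.0]]
contact_force: [0.9, 0.6, -0.1]
opening: 0.0869
gripper_force: 0.0
```

servo_tool --pt "0 0 -0.02 0 0 0 1" --pt "0 0 -0.02 0 0 0 1" --pt "0 0 -0.02 0 0 0 1" --pt "0 0 0 0 0 0 1" --pt "0 0 0 0 0 0 1" --pt "0 0 0 0 0 0 1" --pt "0 0 0 0 0 0 1" --pt "0 0 0 0 0 0 1" --pt "0 0 0 0 0 0 1" --pt "0 0 0 0 0 0 1"

```text
time_s: 13.35
ee_pos: [0.5507, 0.2087, 0.1458]
ee_rot: [[-0.894, 0.447, -0.0], [0.447, 0.894, -0.0], [0.0, -0.0, -1.0]]
contact_force: [-0.7, 0.4, -0.5]
opening: 0.0872
gripper_force: 0.0
```

Run:
```python
from h import *
s=sense();p=camera_params("wrist");im=read_camera("wrist");im2=read_camera("scene")
b=cv2.resize(im2[60:220,180:360],None,fx=2.4,fy=2.4)
cv2.imwrite("pics/w4.png",cv2.cvtColor(np.hstack([im[:,130:486],b[:384]]),cv2.COLOR_RGB2BGR))
x=s["ee_pos"];print(x,s["contact_force"],s["opening"],s["joint_positions"])
print("tip,ring top pred",proj("wrist",(.5533,.2080,.077),p)-[130,0],proj("wrist",(.5533,.2080,.049),p)-[130,0])
R=s["ee_rot"];print((R.T@(np.array([.4343,-.0693,.13])-x)).round(4))
```

```text
[0.5507479  0.20874325 0.1458259 ] [-0.65009783  0.36683329 -0.53226983] 0.08715935292782763 [-0.76734428  0.27104747  0.39132767  1.73289481 -0.11147043  1.15993845
  0.76268889]
tip,ring top pred [123.56641658 205.10080551] [123.53463693 195.13475335]
[-0.0203 -0.3008  0.0159]
```

View pics/w4.png

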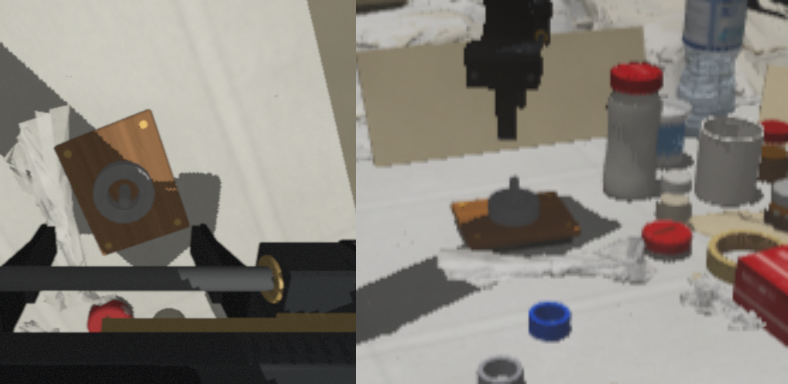

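The wide ring lies flat round the post, centred at about (124,194) in the wrist half, against a predicted (123.5,195). Next is the narrow ring.

servo_tool --pt "-0.001 -0.015 0 0 0 0 1" --pt "-0.0025 -0.0355 0.002 0 0 0 1" --pt "-0.0025 -0.0355 0.002 0 0 0 1" --pt "-0.0025 -0.0355 0.002 0 0 0 1" --pt "-0.0025 -0.0355 0.002 0 0 0 1" --pt "-0.0025 -0.0355 0.002 0 0 0 1" --pt "-0.0025 -0.0355 0.002 0 0 0 1" --pt "-0.0025 -0.0355 0.002 0 0 0 1" --pt "-0.0018 -0.0373 0.002 0 0 0 1" --pt "0 0 0 0 0 0 1"

```text
time_s: 14.45
ee_pos: [0.4316, -0.074, 0.1297]
ee_rot: [[-0.891, 0.453, -0.001], [0.453, 0.891, 0.001], [0.001, 0.0, -1.0]]
contact_force: [-0.4, 0.1, -0.3]
opening: 0.0867
gripper_force: 0.0
```

Run:
```python
from h import *
s=sense();p=camera_params("wrist");im=read_camera("wrist")
cv2.imwrite("pics/w5.png",cv2.cvtColor(im,cv2.COLOR_RGB2BGR))
x=s["ee_pos"];print(x,s["contact_force"],s["joint_positions"])
print("ring top pred",proj("wrist",(.4343,-.0693,.022),p))
R=s["ee_rot"];print((R.T@(np.array([.4343,-.0693,.004])-x)).round(4))
g=cv2.medianBlur(cv2.cvtColor(im,cv2.COLOR_RGB2GRAY),3)
```

```text
[ 0.43163028 -0.07402901  0.1297169 ] [-0.37375509  0.11180059 -0.25653098] [-0.52829991 -0.05830514  0.58753019  2.09680597  0.03579892  1.09447019
  1.14240415]
ring top pred [258.31177246 189.61261552]
[-0.0004  0.0054  0.1257]
```

View pics/w5.png

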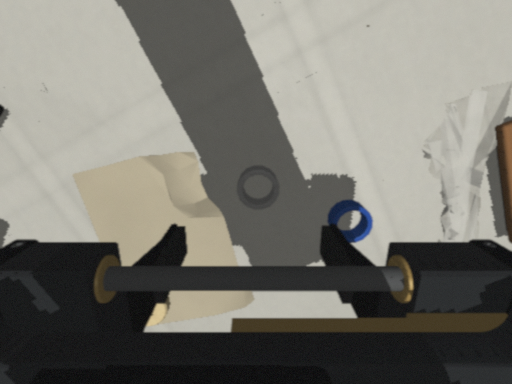

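The narrow ring is at (258,187), against a predicted (258,190), and is clear of the blue ring at (350,220). Descending.

servo_tool --pt "0.001 0 0.01 0 0 0 1" --pt "0 0 0.02 0 0 0 1" --pt "0 0 0.02 0 0 0 1" --pt "0 0 0.02 0 0 0 1" --pt "0 0 0.02 0 0 0 1" --pt "0 0 0.015 0 0 0 1" --pt "0 0 0.01 0 0 0 1" --pt "0 0 0.006 0 0 0 1" --pt "0 0 0.004 0 0 0 1" --pt "0 0 0 0 0 0 1"

```text
time_s: 15.5
ee_pos: [0.4335, -0.0687, 0.0049]
ee_rot: [[-0.894, 0.447, -0.0], [0.447, 0.894, -0.0], [0.0, -0.0, -1.0]]
contact_force: [-0.2, 0.3, 1.1]
opening: 0.0873
gripper_force: 0.0
```

servo_tool --pt "0 0 0 0 0 0 0.8" --pt "0 0 0 0 0 0 0.3" --pt "0 0 0 0 0 0 0.3" --pt "0 0 0 0 0 0 0.3" --pt "0 0 0 0 0 0 0.3" --pt "0 0 0 0 0 0 0.3" --pt "0 0 0 0 0 0 0.3" --pt "0 0 0 0 0 0 0.3" --pt "0 0 0 0 0 0 0.3" --pt "0 0 0 0 0 0 0.3"

```text
time_s: 16.5
ee_pos: [0.4335, -0.0689, 0.0051]
ee_rot: [[-0.894, 0.447, -0.0], [0.447, 0.894, -0.0], [0.0, -0.0, -1.0]]
contact_force: [-0.2, 0.1, 2.6]
opening: 0.0425
gripper_force: 30.0
```

servo_tool --pt "0 0 -0.005 0 0 0 0.3" --pt "0 0 -0.01 0 0 0 0.3" --pt "0 0 -0.015 0 0 0 0.3" --pt "0 0 -0.015 0 0 0 0.3" --pt "0 0 -0.02 0 0 0 0.3" --pt "0 0 -0.02 0 0 0 0.3" --pt "0 0 -0.02 0 0 0 0.3" --pt "0 0 -0.015 0 0 0 0.3" --pt "0 0 -0.005 0 0 0 0.3" --pt "0 0 0 0 0 0 0.3"

```text
time_s: 17.5
ee_pos: [0.4339, -0.0688, 0.1308]
ee_rot: [[-0.894, 0.447, 0.002], [0.447, 0.894, 0.0], [-0.001, 0.001, -1.0]]
contact_force: [0.3, -0.1, -1.4]
opening: 0.0427
gripper_force: 30.0
```

Run:
```python
from h import *
s=sense();x=s["ee_pos"];R=s["ee_rot"];print(x,s["opening"],s["contact_force"],(R.T@(np.array([.5533,.2080,.13])-x)).round(4))
```

```text
[ 0.43389182 -0.0688203   0.13080506] 0.042701556067776446 [ 0.25948616 -0.06862309 -1.36639804] [0.0171 0.301  0.0011]
```

servo_tool --pt "0.0009 0.015 0 0 0 0 0.3" --pt "0.002 0.0355 0 0 0 0 0.3" --pt "0.002 0.0355 0 0 0 0 0.3" --pt "0.002 0.0355 0 0 0 0 0.3" --pt "0.002 0.0355 0 0 0 0 0.3" --pt "0.002 0.0355 0 0 0 0 0.3" --pt "0.002 0.0355 0 0 0 0 0.3" --pt "0.002 0.0355 0 0 0 0 0.3" --pt "0.0012 0.025 0 0 0 0 0.3" --pt "0.001 0.0125 0 0 0 0 0.3"

```text
time_s: 18.5
ee_pos: [0.5523, 0.2115, 0.1283]
ee_rot: [[-0.896, 0.444, -0.002], [0.444, 0.896, -0.001], [0.002, -0.001, -1.0]]
contact_force: [-0.1, -0.1, -2.1]
opening: 0.0428
gripper_force: 30.0
```

servo_tool --pt "0 0 0 0 0 0 0.3" --pt "0 0 0 0 0 0 0.3" --pt "0 0 0.01 0 0 0 0.3" --pt "0 0 0.01 0 0 0 0.3" --pt "0 0 0.01 0 0 0 0.3" --pt "0 0 0 0 0 0 0.3" --pt "0 0 0 0 0 0 0.3" --pt "0 0 0 0 0 0 0.3" --pt "0 0 0 0 0 0 0.3" --pt "0 0 0 0 0 0 0.3"

```text
time_s: 19.5
ee_pos: [0.553, 0.2081, 0.1004]
ee_rot: [[-0.894, 0.447, 0.0], [0.447, 0.894, 0.0], [-0.0, 0.0, -1.0]]
contact_force: [-0.7, -0.2, -0.9]
opening: 0.0426
gripper_force: 30.0
```

Run:
```python
from h import *
s=sense();p=camera_params("wrist");im=read_camera("wrist");im2=read_camera("scene")
b=cv2.resize(im2[60:220,180:360],None,fx=2.4,fy=2.4)
cv2.imwrite("pics/w6.png",cv2.cvtColor(np.hstack([im[:,130:486],b[:384]]),cv2.COLOR_RGB2BGR))
x=s["ee_pos"];R=s["ee_rot"];print(x,s["opening"],s["contact_force"],(R.T@(np.array([.5533,.2080,.055])-x)).round(4))
```

```text
[0.5530451  0.20811547 0.10038349] 0.042631586405859075 [-0.66468513 -0.17325949 -0.91019905] [-0.0003 -0.      0.0454]
```

View pics/w6.png

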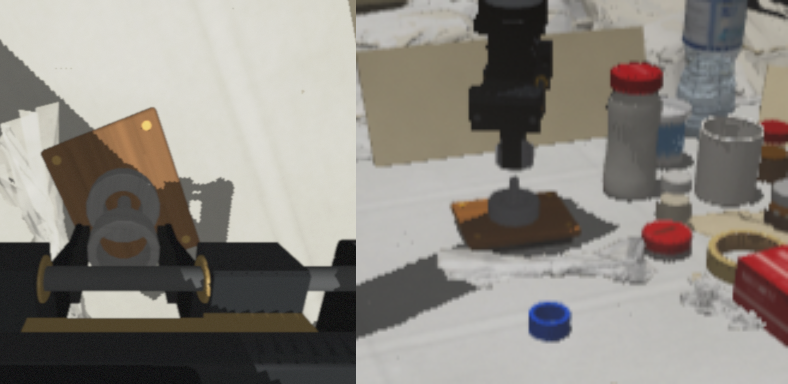

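The narrow ring is held flat over the post, at (515,153) above (513,180) in the scene half. Lowering.

servo_tool --pt "0 0 0.005 0 0 0 0.3" --pt "0 0 0.005 0 0 0 0.3" --pt "0 0 0.005 0 0 0 0.3" --pt "0 0 0.005 0 0 0 0.3" --pt "0 0 0.005 0 0 0 0.3" --pt "0 0 0.005 0 0 0 0.3" --pt "0 0 0.005 0 0 0 0.3" --pt "0 0 0.005 0 0 0 0.3" --pt "0 0 0.002 0 0 0 0.3" --pt "0 0 0 0 0 0 0.3"

```text
time_s: 20.6
ee_pos: [0.5527, 0.2079, 0.0577]
ee_rot: [[-0.894, 0.447, -0.0], [0.447, 0.894, -0.0], [0.0, -0.001, -1.0]]
contact_force: [0.7, -0.2, -2.3]
opening: 0.0425
gripper_force: 30.0
```

servo_tool --pt "0 0 0.001 0 0 0 0.3" --pt "0 0 0.001 0 0 0 0.3" --pt "0 0 0.001 0 0 0 0.3" --pt "0 0 0.0005 0 0 0 0.3" --pt "0 0 0.0005 0 0 0 0.3" --pt "0 0 0 0 0 0 0.3" --pt "0 0 0 0 0 0 0.3" --pt "0 0 0 0 0 0 0.3" --pt "0 0 0 0 0 0 0.3" --pt "0 0 0 0 0 0 0.3"

```text
time_s: 21.6
ee_pos: [0.5529, 0.208, 0.0542]
ee_rot: [[-0.894, 0.447, 0.0], [0.447, 0.894, 0.0], [-0.0, 0.0, -1.0]]
contact_force: [-1.2, 0.5, 2.0]
opening: 0.0425
gripper_force: 30.0
```

servo_tool --pt "0 0 0.0005 0 0 0 0.3" --pt "0 0 0 0 0 0 0.3" --pt "0 0 0 0 0 0 0.6" --pt "0 0 0 0 0 0 0.7" --pt "0 0 0 0 0 0 0.8" --pt "0 0 0 0 0 0 0.9" --pt "0 0 0 0 0 0 1" --pt "0 0 0 0 0 0 1" --pt "0 0 0 0 0 0 1" --pt "0 0 0 0 0 0 1"

```text
time_s: 22.6
ee_pos: [0.5528, 0.208, 0.0535]
ee_rot: [[-0.894, 0.447, -0.0], [0.447, 0.894, -0.0], [0.0, -0.0, -1.0]]
contact_force: [0.3, -0.1, -0.1]
opening: 0.0864
gripper_force: 0.0
```

servo_tool --pt "0 0 -0.005 0 0 0 1" --pt "0 0 -0.01 0 0 0 1" --pt "0 0 -0.02 0 0 0 1" --pt "0 0 -0.02 0 0 0 1" --pt "0 0 -0.02 0 0 0 1" --pt "0 0 -0.02 0 0 0 1" --pt "0 0 0 0 0 0 1" --pt "0 0 0 0 0 0 1" --pt "0 0 0 0 0 0 1" --pt "0 0 0 0 0 0 1"

```text
time_s: 23.6
ee_pos: [0.5524, 0.2078, 0.1477]
ee_rot: [[-0.894, 0.447, -0.001], [0.447, 0.894, -0.001], [0.001, -0.001, -1.0]]
contact_force: [0.1, 0.3, 0.4]
opening: 0.0871
gripper_force: 0.0
```

Run:
```python
from h import *
s=sense();p=camera_params("wrist");im=read_camera("wrist");im2=read_camera("scene")
b=cv2.resize(im2[110:190,200:290],None,fx=4.8,fy=4.8)
cv2.imwrite("pics/w7.png",cv2.cvtColor(np.hstack([im[:,130:486],b[:384]]),cv2.COLOR_RGB2BGR))
print(s["ee_pos"],s["contact_force"],s["time_s"])
for z in(.027,.049,.071): print(proj("wrist",(.5533,.2080,z),p)-[130,0],(proj("scene",(.5533,.2080,z))-[200,110])*4.8+[356,0])
```

```text
[0.55235352 0.20782271 0.14772619] [0.08896939 0.27799207 0.37539997] 23.6
[123.71665112 186.43277002] [576.7856327  190.32309911]
[123.73422133 192.79434498] [576.67053103 157.54214742]
[123.75468483 200.20348132] [576.55290734 124.04292518]
```

View pics/w7.png

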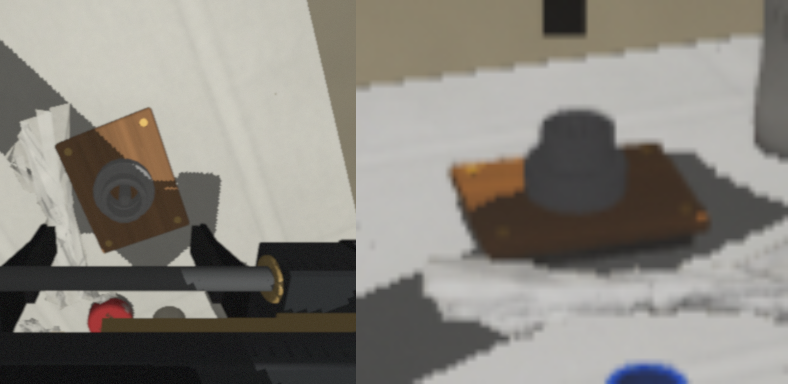

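Both rings are stacked flat and centred on the post, with the top at about (577,124) as predicted, and the gripper is clear.

```bash
python3 -c "
from rig import *
print(job_done())"
```

```text
the job is handed in; nothing more can be done
None
```

I lowered the wide ring onto the board and the narrow ring onto it, both flat round the post in the last pictures; the knobbed weight and the blue ring were not touched, and the job was handed in at about 24 s (no verdict was returned).

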